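# Drift a stone hold-down strap into line and bolt it

### The job

The yellow hold-down strap over the stone has swung out of line with the bolt hole in the pale grey block under it. Push the blue-handled tapered drift down through both holes to its shoulder to lever them into line, take it out and stand it back in a free hole of the wooden stand, and fit the brass-coloured hex bolt down through strap and block until its flange sits on the strap. Leave the slim black spare bolt in the stand alone.

Things in the scene. Friction and masses are not known exactly. Their poses are not given: they have to be found in the camera images.
- drift_grip (a point): Steel drift with a round blue handle, hanging upright in one of the three holes of the wooden stand. This point is on its axis, at mid-height of the handle (30 mm diameter, 58 mm tall), 30 mm above the top of its shoulder flange (58 mm diameter, 8 mm thick) and 118 mm above its tip; z points up along its axis. From the tip up: a taper from 10 to 42 mm diameter over 50 mm, then a 42 mm shank for 30 mm, then the shoulder. 0.5 to 0.7 kg.
- bolt_grip (a point): Brass-coloured bolt with a tall hexagonal head (36 mm across flats, 42 mm tall) over a flange (58 mm diameter, 8 mm thick), hanging upright in another hole of the stand. This point is on its axis in the head, 30 mm above the top of the flange and 118 mm above its tip; z points up along its axis. Below the flange its shank is 30 mm in diameter and 80 mm long, with a 2 mm chamfer at the tip: too thick to pass until the holes are in line. 0.55 to 0.75 kg.
- bore (a point): Centre of the mouth of the bolt hole (46 mm diameter, 83 mm deep, straight down to the bench) in the top face of the fixed pale grey steel block (120 mm along x, 130 mm along y, 83 mm tall, centred on the hole). The strap lies on this face. x points along the clamp towards the strap's pivot, 220 mm away, z up. A bolt or drift seated with its shoulder on the strap has its grip point 50 mm above this point.
- strap_hole (a point): Centre of the 46 mm hole in the yellow strap (12 mm thick, 85 mm wide), at the strap's top face, 12 mm above the bore's mouth; z up. The strap turns level about its pivot with friction (about 4 N at the hole, and stays where it is left); it starts 20 to 24 mm to one side (-y in the frame of the bore), so that the two holes overlap only in a lens 22 to 26 mm wide, centred midway between the two hole centres.
- stand: Fixed wooden stand, 90 x 275 mm, 95 mm tall. The origin is the centre of its underside; z up, y along its row of three through holes (48 mm diameter) at y = -90, 0 and +90 mm, x = 0. The drift, the bolt and the spare hang in them by their flanges, in any order. A hanging drift or bolt has its grip point 133 mm above the stand's underside; the tallest, the drift, rises 66 mm above the stand's top.
- spare_grip (a point): Bystander: slim black bolt (18 mm shank, black hexagonal head 22 mm across flats, 30 mm tall, on a 58 mm dark flange) hanging in the third hole of the stand. This point is the centre of its head, 23 mm above the stand's top; z up.
Things that resemble listed ones, but are neither listed nor needed, are in the scene too. What is shaped like the part that bears bolt_grip but turquoise is not meant.

How it is judged:
By the outcome, as a careful person would: the job done as asked, in the order asked, and still so for the second after the job is handed in, with the robot touching nothing.
It also fails if it takes over 69 s, if anything falls off the work surface, if the arm or the gripper's body presses on something with over 40 N, if the wrist force passes 120 N, or if a joint passes its speed limit or range.

### The arm

A 6-joint arm with a two-finger parallel gripper is mounted at the origin on the work surface. World frame = base frame: x ahead of the robot, y to its left, z up, the work surface at z = 0. Lengths are in m, angles in rad, forces in N, time in s.
With the tool pointing down it reaches from about 0.35 to 0.775 m from the base axis. Payload 5.5 kg.
Tool frame: the origin (TCP) lies on the centre line of the jaws, within the pads' length; the fingertips stand 11 mm ahead of it and the grasp point (between the pads) lies 8 mm behind it; z points along the fingers, y is the line along which they close (so a half turn about z gives the same grasp; the last joint's range is limited). The gripper opens to 85 mm and grips with 20 to 120 N. Pads are 22 mm wide; open, the fingers measure 114 mm over their backs; the gripper's body (76 mm by 85 mm) begins 54 mm behind the grasp point. The pads swing forward as they close: fully open they stand 13 mm farther back than shut.
Start: joints at [-1.303, 0.313, 0.046, 1.304, 0, 1.431], TCP at [0.228, -0.528, 0.242] pointing down, gripper open.
Joint ranges: [-2.76, 2.76], [-0.86, 1.69], [-1.03, 1.26], [-2.2, 2.34], [-1.47, 1.5], [-3.14, 3.14]. Speed limits (rad/s): [2.57, 2.57, 3.14, 3.14, 3.14, 3.14].

### API

Orientations are given as a unit quaternion [w, x, y, z].
In Python, from workcell import get_state, eyes, env gives the robot as it stands.
- The arm moves only by the shell command python3 -m inch 'ROWS' [OPENING] [FORCE]. ROWS is JSON, one flat list of numbers, 4 for each row, row after row: the shift along the tool's x, y, z in cm, then the turn about the tool's z in rad. A call has exactly 5 rows; each row shifts and turns the commanded pose from where the row before left it, along the tool's axes as they then stand; what a row does not reach is not made up. A row lasts 1/12 s, in which the tool goes at most 41.7 mm and 7.16 degrees, less where a joint would pass 70% of its speed; a pose out of reach is approached as far as the arm can. A call is refused whole if a number of a shift passes 4.17 or a number of a turn 0.125, either way. A call with a gripper value outside its range is refused whole. OPENING is the opening, from -1 (shut) to 1 (fully open), set as the call begins (- or left out, the last holds). The fingers move at their own pace and stop on an object; FORCE is the grip in N (left out, the last holds). Time passes only in rows, so rows that do not move let the fingers close, or fill a call up. It gives the time, the measured TCP pose, the force, the opening and the grip force at its end, in the units of the state.
- get_state(): the state, without advancing time (a new reading comes with each control period).
- eyes.read_camera(name): name is "side" or "top"; returns the picture (420x560x3 uint8, red, green, blue); there is no depth.
- eyes.camera_info(name): a dict with "fovy" (degrees; the focal length in pixels is half the picture's height over the tangent of half this angle, whatever the lens; pixels are square), "cx", "cy" (the principal point, pixels), "xyz" and "orientation" of the camera in the world. Camera axes: x right, y down, z forward; pixel columns grow to the right and rows downward; lengths in m; the calibration is good to about 2 mm. A picture is of the moment at which its call begins. camera_info takes no time and is no camera call.
- env.hand_in(): hands the job in; it is judged then, once.
The state is a dict: "clock": time; "joint_pos": joint angles; "qvel": joint speeds; "tau": joint torques, N m; "tcp_pos": TCP position; "orientation": TCP orientation; "wrist_force": force on the tool from outside, world axes, zero at the start; "ft_torque": the same for the moment, N m; "finger_gap": finger opening in m; "grip_force": force on a finger pad.
Only numpy, scipy, OpenCV 4.12 (cv2) and the standard library are available. Lean on these libraries where they do the work, as an engineer would, in place of code of your own. Each camera call takes 0.05 s, during which the arm holds its last target. There are 200 camera calls.

## Working session

There is one attempt and no reset: what is moved stays moved. The work goes in short steps, Python scripts to look and compute and a shell command to move; the robot and the scene stay as the last step left them, time stands still between calls to the robot, and variables do not carry over. Pictures are saved under pics/ and viewed, at most 10 in all, crops included, and the job is handed in when it is done.

```bash
ls; mkdir -p pics; python3 - <<'E'
from workcell import get_state, eyes, env
import cv2
for n in("top","side"):
    im=eyes.read_camera(n); cv2.imwrite(f"pics/{n}0.png",im[:,:,::-1]); print(n,eyes.camera_info(n))
s=get_state(); print(s)
E
```

```text
pics
top {'fovy': 43.02910978214702, 'cx': 291.7860668365668, 'cy': 209.01492945346675, 'xyz': array([0.45702921, 0.08037327, 1.04854481]), 'orientation': array([-0.01297346,  0.71207254, -0.70129786,  0.03107576])}
side {'fovy': 46.71519142631223, 'cx': 282.6160531849665, 'cy': 204.22520218365975, 'xyz': array([0.42034301, 0.82338293, 0.73075526]), 'orientation': array([ 0.02311633, -0.06572731,  0.90525398, -0.41911906])}
{'clock': 0.1, 'joint_pos': array([-1.30258801e+00,  3.13894297e-01,  4.50870063e-02,  1.30362602e+00,
        2.28738477e-05,  1.43121138e+00]), 'qvel': array([ 0.00019741, -0.00165662,  0.00161027, -0.00102022, -0.00040286,
        0.00051394]), 'tau': array([ 1.59152281e-03, -4.81723166e+01,  2.99244422e+01,  1.26967960e-02,
       -1.88832259e-04,  8.94161843e-06]), 'tcp_pos': array([ 0.22792083, -0.52740823,  0.2415134 ]), 'orientation': array([-8.17533633e-04,  9.79284672e-01,  2.02486693e-01, -4.11889580e-05]), 'wrist_force': array([ 0.21450368, -1.31585339, -0.2892755 ]), 'ft_torque': array([ 0.01724086, -0.00843999, -0.00645359]), 'grip_force': 0.0, 'finger_gap': 0.08509299031174732}
```

View pics/top0.png

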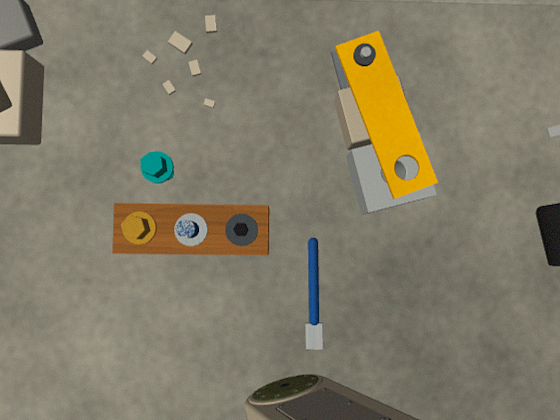

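View pics/side0.png

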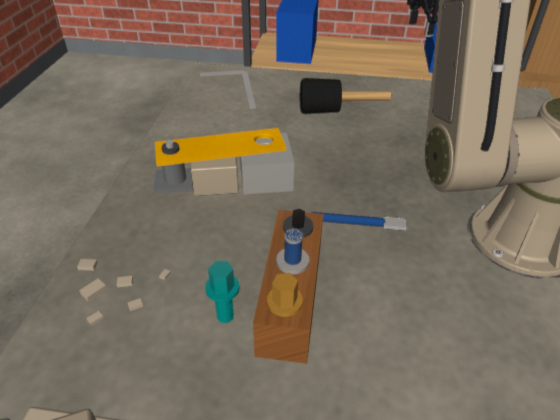

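The top view shows the brass bolt at (138,228), the drift at (190,229), the spare at (241,230), the strap hole at (406,168) and the pivot at (365,55). Possible mix-ups are the turquoise bolt at (157,166), the blue-handled brush at (314,280), and the black spare. The side view shows the same row, with bolt (285,293), drift (292,255) and spare (298,220). I'll check these in an enlarged crop.

```bash
cat > h.py <<'E'
import numpy as np
from scipy.spatial.transform import Rotation as R
from workcell import get_state, eyes, env
def ray(n,u,v):
    c=eyes.camera_info(n); f=210/np.tan(np.radians(c['fovy']/2))
    q=c['orientation']; r=R.from_quat([q[1],q[2],q[3],q[0]])
    return np.array(c['xyz']), r.apply([(u-c['cx'])/f,(v-c['cy'])/f,1])
def at(n,u,v,z):
    p,d=ray(n,u,v); return p+d*(z-p[2])/d[2]
def pix(n,P):
    c=eyes.camera_info(n); f=210/np.tan(np.radians(c['fovy']/2))
    q=c['orientation']; r=R.from_quat([q[1],q[2],q[3],q[0]])
    x=r.inv().apply(np.array(P)-c['xyz']); return np.array([c['cx'],c['cy']])+f*x[:2]/x[2]
def go(target):  # cm in tool axes from present pose
    s=get_state(); q=s['orientation']; r=R.from_quat([q[1],q[2],q[3],q[0]])
    return r.inv().apply(np.array(target)-s['tcp_pos'])*100
E
python3 - <<'E'
from h import *
import cv2
a=cv2.imread("pics/top0.png")
A=cv2.resize(a[195:265,105:275],None,fx=4.7,fy=4.7,interpolation=2)[:,:799]
B=cv2.resize(a[20:220,325:445],None,fx=1,fy=1)
S=a[135:215,335:445]; B=cv2.resize(S,None,fx=3.2,fy=3.2,interpolation=2)
out=np.zeros((600,800,3),np.uint8); out[:A.shape[0],:A.shape[1]]=A
out[335:335+B.shape[0],:B.shape[1]]=B
C=cv2.resize(a[30:80,335:405],None,fx=4,fy=4,interpolation=2); out[335:335+C.shape[0],400:400+C.shape[1]]=C
cv2.imwrite("pics/c1.png",out)
for c in [(113,204),(268.5,205.5),(269,255),(113,254)]: print(at("top",*c,.095))
for n,u,v,z in [("drift",190.5,229.5,.095+.008),("bolt",138,228.5,.103),("spare",241.5,230,.103),("strap",406,168,.095),("piv",365,55,.1)]: print(n,at("top",u,v,z))
E
```

```text
[0.5205463  0.37471574 0.095     ]
[0.5223585  0.09822001 0.095     ]
[0.43394724 0.09581312 0.095     ]
[0.43190127 0.37160334 0.095     ]
drift [0.47710001 0.23496003 0.103     ]
bolt [0.47747451 0.32705944 0.103     ]
spare [0.47756838 0.14507767 0.103     ]
strap [ 0.59453233 -0.14964767  0.095     ]
piv [ 0.79998031 -0.07300449  0.1       ]
```

View pics/c1.png

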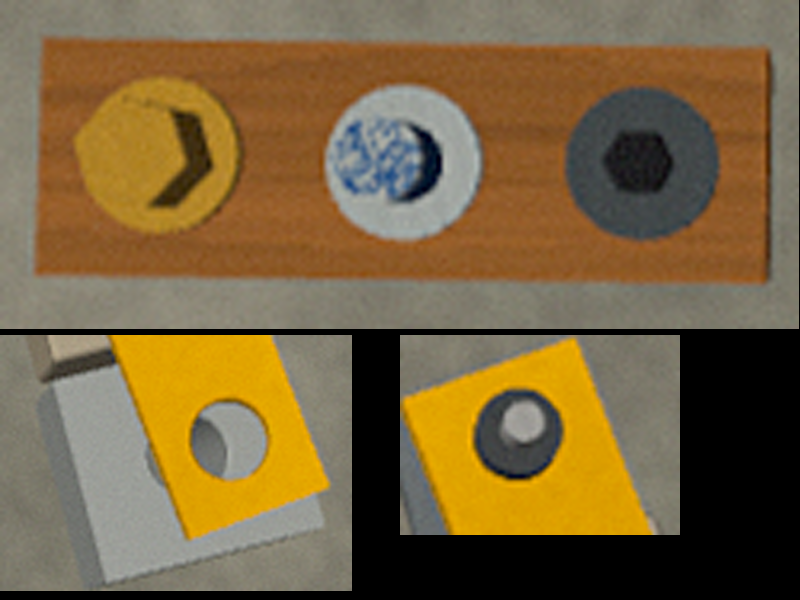

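Crop check: the drift (blue handle, steel flange) is in the middle hole at (190.7,229.5). The brass hex bolt is at (139,228.2) and the spare at (241.6,229.7). The strap hole is at (406.6,167.5), with the bore partly visible to its left, centred near (393,172). I'll take the drift from the middle hole and turn the jaws so they close along world x, across the row.

```bash
T=-0.116; python3 -m inch '[0,0,0,-0.116, 0,0,0,-0.116, 0,0,0,-0.116, 0,0,0,-0.116, 0,0,0,-0.116]' 1; python3 -m inch '[0,0,0,-0.116, 0,0,0,-0.116, 0,0,0,-0.116, 0,0,0,-0.116, 0,0,0,-0.116]'
python3 - <<'E'
from h import *
f=lambda x,y:(335+x/3.2-.3,135+(y-335)/3.2-.3)
S=at("top",*f(229,439),.095); P=at("top",364.3,54.3,.107)
print("strap",S,"piv",P,np.linalg.norm((S-P)[:2]))
BL=at("top",*f(105,583),.083); BR=at("top",*f(323,523),.083)
y=(BL-BR);print(np.linalg.norm(y)); y/=np.linalg.norm(y); x=np.array([y[1],-y[0],0])
print("x",x,"bore by corners",(BL+BR)/2+.06*x,"by hole",at("top",*f(187.5,455),.083), "pivot from bore",np.linalg.norm((P-(BL+BR)/2-.06*x)[:2]), "strap in bore",(S-(BL+BR)/2-.06*x)@np.c_[x,y])
print(go([.477,.235,.215]))
E
```

```text
clock: 0.52
tcp_pos: [0.228, -0.5276, 0.2418]
orientation: [-0.001, 0.879, 0.477, 0.0]
wrist_force: [0.6, -0.2, -0.8]
finger_gap: 0.0854
grip_force: 0.0
clock: 0.93
tcp_pos: [0.2279, -0.5276, 0.2418]
orientation: [-0.0, 0.706, 0.708, 0.0]
wrist_force: [0.1, 0.3, -0.1]
finger_gap: 0.0852
grip_force: 0.0
strap [ 0.59600143 -0.15012485  0.095     ] piv [ 0.79871245 -0.07059281  0.107     ] 0.21775468189565908
0.13035337315570591
x [0.96018862 0.27935248 0.        ] bore by corners [ 0.58968698 -0.12788736  0.083     ] by hole [ 0.58808472 -0.12911607  0.083     ] pivot from bore 0.21673558141296598 strap in bore [-0.00014903 -0.02311614]
[76.18784342 25.11389939  2.74564513]
```

```bash
R='[3.81,1.256,0.135,0, 3.81,1.256,0.135,0, 3.81,1.256,0.135,0, 3.81,1.256,0.135,0, 3.81,1.256,0.135,0]'; 
python3 -m inch '[3.81,1.256,0.135,0, 3.81,1.256,0.135,0, 3.81,1.256,0.135,0, 3.81,1.256,0.135,0, 3.81,1.256,0.135,0]' | sed -n 2p
python3 -m inch '[3.81,1.256,0.135,0, 3.81,1.256,0.135,0, 3.81,1.256,0.135,0, 3.81,1.256,0.135,0, 3.81,1.256,0.135,0]' | sed -n 2p
python3 -m inch '[3.81,1.256,0.135,0, 3.81,1.256,0.135,0, 3.81,1.256,0.135,0, 3.81,1.256,0.135,0, 3.81,1.256,0.135,0]' | sed -n 2p
python3 -m inch '[3.81,1.256,0.135,0, 3.81,1.256,0.135,0, 3.81,1.256,0.135,0, 3.81,1.256,0.135,0, 3.81,1.256,0.135,0]' 
python3 -m inch '[0,0,0,0, 0,0,0,0, 0,0,0,0, 0,0,0,0, 0,0,0,0]'
python3 - <<'E'
from h import *
import cv2
print(go([.477,.235,.125]))
im=eyes.read_camera("side"); a=im[:,:,::-1]
cv2.imwrite("pics/s1.png",cv2.resize(a[170:350,190:400],None,fx=3.3,fy=3.3,interpolation=2))
print(pix("side",get_state()["tcp_pos"]),pix("side",[.477,.235,.133]))
E
```

```text
tcp_pos: [0.2914, -0.3356, 0.2349]
tcp_pos: [0.3546, -0.1453, 0.2286]
tcp_pos: [0.4181, 0.0452, 0.2219]
clock: 2.6
tcp_pos: [0.4814, 0.2355, 0.2148]
orientation: [-0.0, 0.708, 0.706, -0.0]
wrist_force: [1.3, -0.7, 0.8]
finger_gap: 0.0855
grip_force: 0.0
clock: 3.02
tcp_pos: [0.4813, 0.2321, 0.2154]
orientation: [0.0, 0.709, 0.705, -0.0]
wrist_force: [0.5, -0.5, 0.1]
finger_gap: 0.0856
grip_force: 0.0
[ 0.28953339 -0.42602544  9.04482324]
[291.61050657 209.16476633] [292.7188029  246.72088067]
```

View pics/s1.png

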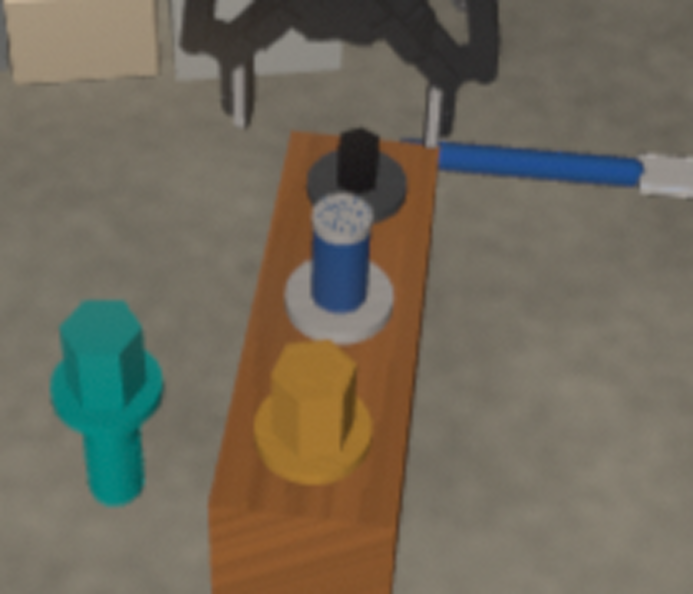

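The fingers straddle the blue-handled drift, at (341,260) in the crop. The spare is behind it at (357,160), the brass bolt in front at (315,400), and the turquoise one to the left. I'll go down and grip.

```bash

python3 -m inch '[0.29,-0.43,1,0, 0,0,2.5,0, 0,0,2.5,0, 0,0,2,0, 0,0,1,0]' | sed -n '2p;4p'
python3 -m inch '[0,0,0,0, 0,0,0,0, 0,0,0,0, 0,0,0,0, 0,0,0,0]' -1 110|sed -n '2p;4,6p'
python3 -m inch '[0,0,0,0, 0,0,0,0, 0,0,0,0, 0,0,0,0, 0,0,0,0]'|sed -n '2p;4,6p'
```

```text
tcp_pos: [0.4758, 0.2348, 0.1232]
wrist_force: [-0.5, -0.1, 0.1]
tcp_pos: [0.478, 0.2365, 0.127]
wrist_force: [1.9, 0.1, -0.6]
finger_gap: 0.0282
grip_force: 108.4
tcp_pos: [0.4781, 0.2365, 0.1271]
wrist_force: [-1.5, -0.5, 6.0]
finger_gap: 0.0281
grip_force: 107.8
```

```bash

python3 -m inch '[0,0,-2,0, 0,0,-3.3,0, 0,0,-3.3,0, 0,0,-3.3,0, 0,0,-3.1,0]' | sed -n '2p;4p'
python3 -m inch '[-2.5,0.8,0,0, -3.9,1.2,0,0, -3.9,1.2,0,0, -3.9,1.2,0,0, -3.9,1.2,0,0]' |sed -n '2p;4,6p'
python3 -m inch '[-3.9,1.2,0,0, -3.9,1.2,0,0, -3.9,1.2,0,0, -3.9,1.2,0,0, -3.7,1.05,0,0]' |sed -n '2p;4,6p'
python3 -m inch '[0,0,0,0, 0,0,0,0, 0,0,0,0, 0,0,0,0, 0,0,0,0]'|sed -n '2,6p'
python3 - <<'E'
from h import *
import cv2
g=get_state()["tcp_pos"]; print(go([.5925,-.139,.257]),pix("side",g+[0,0,-.110]))
t=cv2.imread("pics/top0.png"); 
im=eyes.read_camera("side"); a=im[:,:,::-1]
cv2.imwrite("pics/s2.png",cv2.resize(a[40:210,130:330],None,fx=3.5,fy=3.5,interpolation=2))
E
```

```text
tcp_pos: [0.4766, 0.2361, 0.2766]
wrist_force: [0.5, 0.8, -7.0]
tcp_pos: [0.5323, 0.0537, 0.2749]
wrist_force: [0.7, 0.5, -5.3]
finger_gap: 0.0279
grip_force: 111.2
tcp_pos: [0.5905, -0.1402, 0.2745]
wrist_force: [0.7, 1.0, -6.1]
finger_gap: 0.0281
grip_force: 111.2
tcp_pos: [0.5902, -0.1365, 0.2754]
orientation: [-0.0, 0.708, 0.707, -0.0]
wrist_force: [-0.3, -0.5, -6.9]
finger_gap: 0.0276
grip_force: 110.7
[-0.24552399  0.22630083  1.83841262] [263.78583047 116.20147215]
```

View pics/s2.png

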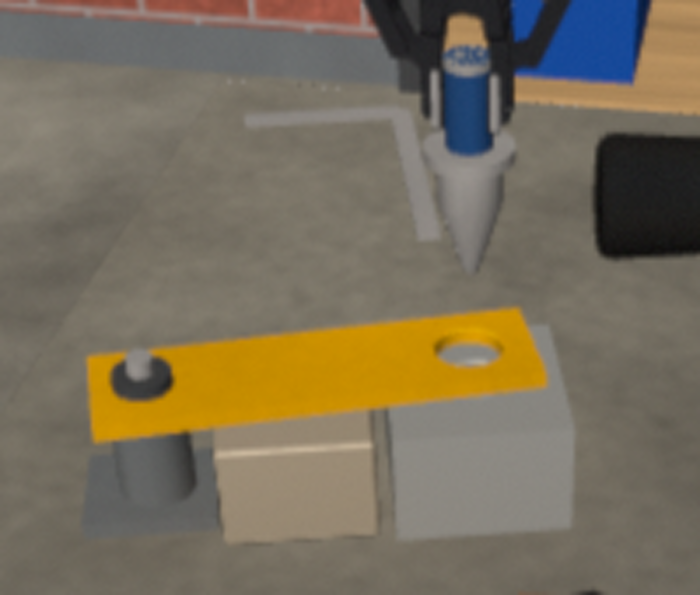

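The drift hangs upright with its tip at crop (472,272), above the strap hole at crop (468,348). I'll work out both from this side view as a cross-check.

```bash
python3 - <<'E'
from h import *
f=lambda x,y:(130+x/3.5-.3,40+y/3.5-.3)
g=get_state()["tcp_pos"]
tip=at("side",*f(472,272),g[2]-.112);S=at("side",*f(468,348),.095)
print(g,tip,S)
E
```

```text
[ 0.59036207 -0.13659203  0.27550976] [ 0.58817096 -0.1346739   0.16350976] [ 0.59424351 -0.14978633  0.095     ]
```

```bash

python3 -m inch '[-0.33,0.25,0.5,0, 0,0,2,0, 0,0,2,0, 0,0,2,0, 0,0,1,0]' | sed -n '2p;4p'
python3 -m inch '[0,0,0,0, 0,0,0,0, 0,0,0.3,0, 0,0,0.3,0, 0,0,0,0]' | sed -n '2p;4p'
```

```text
tcp_pos: [0.592, -0.1404, 0.1975]
wrist_force: [0.2, 0.1, -5.8]
tcp_pos: [0.5935, -0.1415, 0.1948]
wrist_force: [-1.1, -0.8, -5.7]
```

```bash

python3 -m inch '[0.14,-0.04,0.4,0, 0.14,-0.04,0.4,0, 0.14,-0.04,0.4,0, 0.14,-0.04,0.4,0, 0.14,-0.04,0.4,0]' | sed -n '2p;4p'
python3 -m inch '[0.12,-0.04,0.4,0, 0.12,-0.04,0.4,0, 0.12,-0.04,0.4,0, 0.12,-0.04,0.4,0, 0.12,-0.04,0.4,0]' | sed -n '2p;4p'
```

```text
tcp_pos: [0.5919, -0.1354, 0.175]
wrist_force: [1.5, -4.8, -1.3]
tcp_pos: [0.5887, -0.1282, 0.1536]
wrist_force: [-0.3, -3.2, -3.3]
```

Going smoothly; the strap is moving at about 4 N.

```bash

python3 -m inch '[0,0,0.3,0, 0,0,0.3,0, 0,0,0.3,0, 0,0,0.3,0, 0,0,0.2,0]' | sed -n '2p;4p'
```

```text
tcp_pos: [0.5887, -0.1281, 0.1395]
wrist_force: [-0.3, -2.7, -3.9]
```

```bash

python3 -m inch '[0,0,0.3,0, 0,0,0.3,0, 0,0,0.3,0, 0,0,0.2,0, 0,0,0,0]' | sed -n '2p;4p'
python3 -m inch '[0,0,0.15,0, 0,0,0.15,0, 0,0,0.1,0, 0,0,0,0, 0,0,0,0]' | sed -n '2p;4p'
```

```text
tcp_pos: [0.5889, -0.1282, 0.1286]
wrist_force: [0.2, -2.7, -6.8]
tcp_pos: [0.5891, -0.1284, 0.127]
wrist_force: [-4.9, -1.0, 6.5]
```

```bash

python3 -m inch '[0,0,0.1,0, 0,0,0.1,0, 0,0,0,0, 0,0,0,0, 0,0,0,0]' | sed -n '2,6p'
python3 - <<'E'
from h import *
import cv2
a=eyes.read_camera("side")[:,:,::-1]
cv2.imwrite("pics/s3.png",cv2.resize(a[60:210,150:330],None,fx=3.5,fy=3.5,interpolation=2))
E
```

```text
tcp_pos: [0.5891, -0.1284, 0.127]
orientation: [0.001, 0.708, 0.706, 0.0]
wrist_force: [-8.6, 0.8, 16.1]
finger_gap: 0.0282
grip_force: 113.1
```

View pics/s3.png

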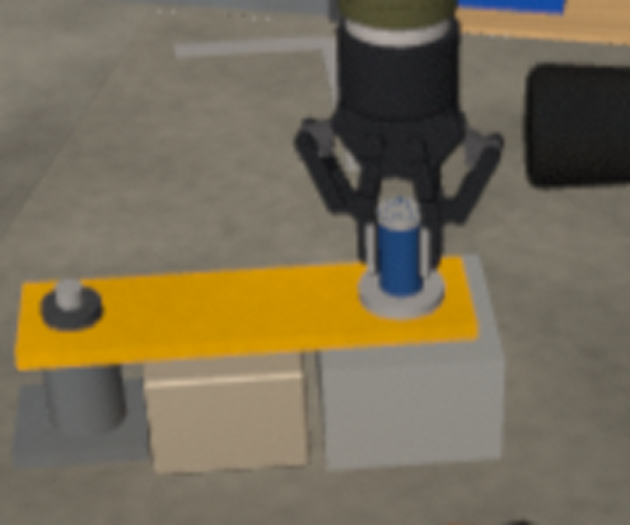

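The drift is seated: its shoulder is on the strap at crop (402,290) and the strap is in line with the block. Now I'll draw it straight up and take it back to the middle hole.

```bash

python3 -m inch '[0,0,-0.5,0, 0,0,-0.7,0, 0,0,-1,0, 0,0,-1,0, 0,0,-1,0]' | sed -n '2p;4p'
python3 -m inch '[0,0,-2,0, 0,0,-2.5,0, 0,0,-2.5,0, 0,0,-2.5,0, 0,0,-1.8,0]' | sed -n '2p;4p'
python3 -m inch '[2.5,-0.7,0,0, 3.9,-1.2,0,0, 3.9,-1.2,0,0, 3.9,-1.2,0,0, 3.9,-1.2,0,0]' |sed -n '2p;4,6p'
python3 -m inch '[3.9,-1.2,0,0, 3.9,-1.2,0,0, 3.9,-1.2,0,0, 3.9,-1.2,0,0, 2.5,-0.8,0,0]' |sed -n '2p;4,6p'
python3 -m inch '[0,0,0,0, 0,0,0,0, 0,0,0,0, 0,0,0,0, 0,0,0,0]'|sed -n '2,6p'
python3 - <<'E'
from h import *
print(get_state()['clock'],go([.478,.236,.127]))
E
```

```text
tcp_pos: [0.5893, -0.128, 0.166]
wrist_force: [0.1, 0.3, -6.2]
tcp_pos: [0.5898, -0.1281, 0.2817]
wrist_force: [1.1, 0.3, -5.3]
tcp_pos: [0.534, 0.0546, 0.2792]
wrist_force: [1.1, 0.5, -6.1]
finger_gap: 0.0278
grip_force: 110.9
tcp_pos: [0.4775, 0.2378, 0.2794]
wrist_force: [0.1, -1.4, -6.2]
finger_gap: 0.0278
grip_force: 110.8
tcp_pos: [0.4797, 0.233, 0.2784]
orientation: [0.0, 0.709, 0.705, 0.0]
wrist_force: [-0.2, 0.6, -6.0]
finger_gap: 0.0278
grip_force: 110.7
11.5 [ 0.29881071 -0.17333749 15.14198957]
```

```bash

python3 -m inch '[0.3,-0.17,1,0, 0,0,2.5,0, 0,0,2.5,0, 0,0,2,0, 0,0,1,0]' | sed -n '2p;4p'
python3 -m inch '[0,0,0.5,0, 0,0,0.5,0, 0,0,0.5,0, 0,0,0.5,0, 0,0,0.3,0]' | sed -n '2p;4p'
python3 - <<'E'
from h import *
print(go([.478,.236,.127]))
E
```

```text
tcp_pos: [0.4758, 0.2358, 0.1847]
wrist_force: [0.1, 0.0, -6.4]
tcp_pos: [0.478, 0.2371, 0.1655]
wrist_force: [-0.1, -0.5, -6.3]
[-0.10752692 -0.00657974  3.8454596 ]
```

```bash

python3 -m inch '[-0.1,0,0.8,0, 0,0,0.8,0, 0,0,0.8,0, 0,0,0.6,0, 0,0,0.4,0]' | sed -n '2p;4p'
python3 -m inch '[0,0,0.2,0, 0,0,0.1,0, 0,0,0.1,0, 0,0,0,0, 0,0,0,0]' | sed -n '2p;4p'
```

```text
tcp_pos: [0.4769, 0.2358, 0.13]
wrist_force: [-0.7, 0.0, -6.2]
tcp_pos: [0.4778, 0.236, 0.1276]
wrist_force: [-1.0, 0.4, -6.2]
```

```bash

python3 -m inch '[0,0,0.1,0, 0,0,0,0, 0,0,0,0, 0,0,0,0, 0,0,0,0]' | sed -n '2p;4p'
python3 -m inch '[0,0,0,0, 0,0,0,0, 0,0,0,0, 0,0,0,0, 0,0,0,0]' 1 | sed -n '2p;4,6p'
python3 -m inch '[0,0,-0.5,0, 0,0,-2.5,0, 0,0,-2.5,0, 0,0,-2.5,0, 0,0,-1.5,0]' | sed -n '2p;4,6p'
python3 - <<'E'
from h import *
import cv2
a=eyes.read_camera("side")[:,:,::-1]; t=eyes.read_camera("top")[:,:,::-1]
A=cv2.resize(a[200:350,230:340],None,fx=3.6,fy=3.6,interpolation=2)
B=cv2.resize(t[130:270,100:280],None,fx=2.1,fy=2.1,interpolation=2)
o=np.zeros((540,790,3),np.uint8); o[:A.shape[0],:A.shape[1]]=A; o[:B.shape[0],400:400+B.shape[1]]=B
cv2.imwrite("pics/s4.png",o); print(get_state()["clock"])
E
```

```text
tcp_pos: [0.4779, 0.2361, 0.127]
wrist_force: [-2.3, -0.9, 3.2]
tcp_pos: [0.4777, 0.236, 0.1263]
wrist_force: [-0.2, 0.7, 0.7]
finger_gap: 0.0846
grip_force: 0.0
tcp_pos: [0.4784, 0.2363, 0.2243]
wrist_force: [0.1, 0.1, 0.6]
finger_gap: 0.0857
grip_force: 0.0
14.5167
```

View pics/s4.png

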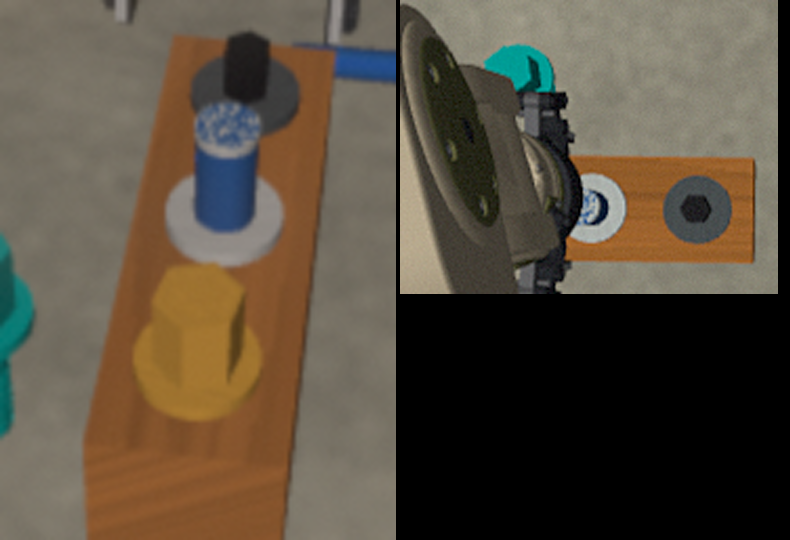

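The drift stands back in the middle hole, with its flange at (225,215) in the left crop. The brass bolt at (200,330) and the spare are untouched. Next I need the yaw of the hex flats, so I'll overlay model hexagons.

```bash
python3 - <<'E'
from h import *
import cv2
a=eyes.read_camera("side")[:,:,::-1]; t=cv2.imread("pics/top0.png")
c=at("top",138.9,228.1,.103); print(c)
cs=at("side",230+198/3.6-.3,200+355/3.6-.3,.103); print("side flange",cs)
C=(c+cs)/2
o=np.zeros((520,800,3),np.uint8)
for i,yaw in enumerate([-12,-4,4,12]):
  for j,(n,im,u0,v0) in enumerate([("side",a,262,265),("top",t,115,205)]):
    k=np.ascontiguousarray(cv2.resize(im[v0:v0+50,u0:u0+45],(198,256),interpolation=2))
    cc=cs if n=="side" else c
    for z in(.145,):
      p=[(pix(n,[cc[0]+.0208*np.cos(b),cc[1]+.0208*np.sin(b),z])-[u0-.5,v0-.5])*[4.4,5.12] for b in np.radians(yaw+30+60*np.arange(6))]
      cv2.polylines(k,[np.int32(p)],True,(255,0,255),1)
    o[j*260:j*260+256,i*200:i*200+198]=k
cv2.imwrite("pics/hex.png",o)
E
```

```text
[0.47820252 0.32550797 0.103     ]
side flange [0.47832663 0.32389085 0.103     ]
```

View pics/hex.png

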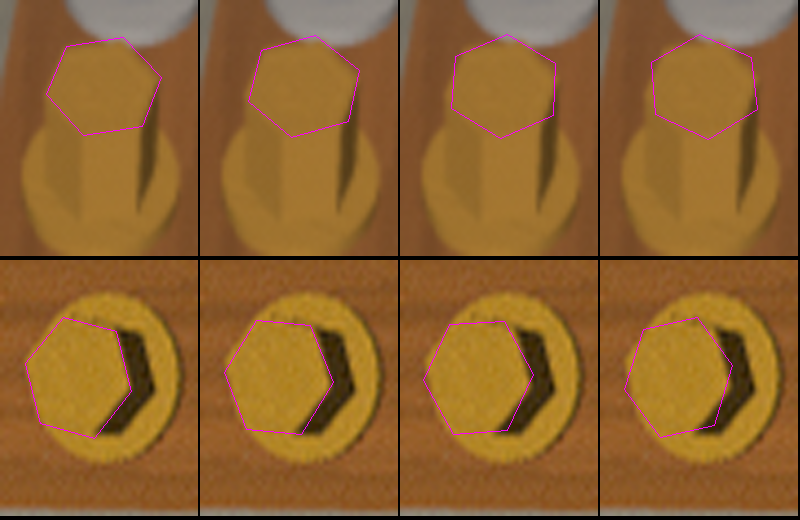

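Yaw −12° fits both views: the magenta outline matches the head's top face in the leftmost column. I'll move over the bolt and turn the tool by +0.21.

```bash

python3 -m inch '[2.5,0,0,0, 3.5,0,0,0, 2.85,0,0,0, 0,0,0,0.105, 0,0,0,0.105]' | sed -n '2p'
python3 -m inch '[0,0,0,0, 0,0,0,0, 0,0,0,0, 0,0,0,0, 0,0,0,0]'|sed -n '2,3p'
python3 - <<'E'
from h import *
print(go([.478,.325,.125]))
E
```

```text
tcp_pos: [0.4768, 0.3258, 0.2192]
tcp_pos: [0.4779, 0.3241, 0.2211]
orientation: [0.0, 0.778, 0.628, -0.0]
[ 9.51047519e-02 -6.28320501e-03  9.61225488e+00]
```

```bash

python3 -m inch '[0.1,0,1,0, 0,0,2.5,0, 0,0,3,0, 0,0,2.1,0, 0,0,1,0]' | sed -n '2p;4p'
python3 -m inch '[0,0,0,0, 0,0,0,0, 0,0,0,0, 0,0,0,0, 0,0,0,0]' -1 110|sed -n '2p;4,6p'
python3 -m inch '[0,0,0,0, 0,0,0,0, 0,0,0,0, 0,0,0,0, 0,0,0,0]'|sed -n '2,6p'
```

```text
tcp_pos: [0.4761, 0.3243, 0.1215]
wrist_force: [-0.2, 0.1, 0.8]
tcp_pos: [0.4791, 0.3261, 0.1273]
wrist_force: [-1.9, -0.3, 6.0]
finger_gap: 0.0341
grip_force: 111.7
tcp_pos: [0.4791, 0.3261, 0.1273]
orientation: [0.0, 0.778, 0.628, 0.002]
wrist_force: [-0.1, -0.3, 6.2]
finger_gap: 0.0338
grip_force: 111.4
```

```bash

python3 -m inch '[0,0,-2,0, 0,0,-4,0, 0,0,-4.1,0, 0,0,-4.1,0, 0,0,-3.6,0]' | sed -n '2p;4p'
python3 -m inch '[-2,0.95,0,0, -3.5,1.68,0,0, -3.5,1.68,0,0, -3.5,1.68,0,0, -3.5,1.68,0,0]' |sed -n '2p;4,6p'
python3 -m inch '[-3.5,1.68,0,0, -3.5,1.68,0,0, -3.5,1.68,0,0, -3.5,1.68,0,0, -3.5,1.68,0,0]' |sed -n '2p;4,6p'
python3 -m inch '[-3.5,1.68,0,0, -3.5,1.68,0,0, -1.2,0.6,0,0, 0,0,0,0, 0,0,0,0]' |sed -n '2p;4,6p'
python3 - <<'E'
from h import *
import cv2
a=eyes.read_camera("side")[:,:,::-1]
cv2.imwrite("pics/s5.png",cv2.resize(a[40:210,130:330],None,fx=3.5,fy=3.5,interpolation=2))
print(get_state()["clock"],go([.589,-.128,.205]))
E
```

```text
tcp_pos: [0.4774, 0.3252, 0.3052]
wrist_force: [1.2, 0.1, -5.8]
tcp_pos: [0.5186, 0.1513, 0.3025]
wrist_force: [1.2, -0.3, -6.4]
finger_gap: 0.0338
grip_force: 111.8
tcp_pos: [0.5637, -0.0377, 0.3025]
wrist_force: [0.9, -0.0, -6.3]
finger_gap: 0.0342
grip_force: 111.8
tcp_pos: [0.5851, -0.1253, 0.3019]
wrist_force: [0.2, -0.2, -6.9]
finger_gap: 0.0343
grip_force: 112.0
18.3667 [-0.28917607  0.49506382  9.72564002]
```

View pics/s5.png

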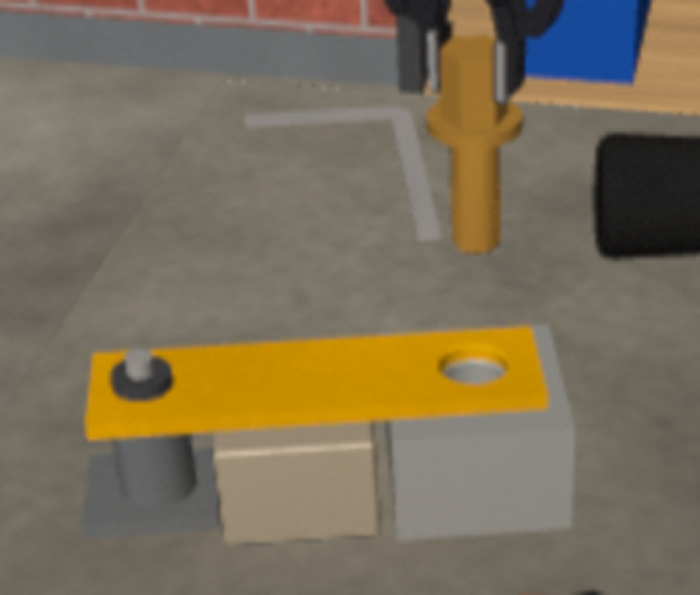

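The brass bolt hangs straight with its tip centre at crop (475,243). The strap hole is at crop (474,367), in line with the block.

```bash
python3 - <<'E'
from h import *
f=lambda x,y:(130+x/3.5-.3,40+y/3.5-.3)
g=get_state()["tcp_pos"]
print(g,at("side",*f(475,243),g[2]-.112),at("side",*f(474,367),.095))
E
python3 -m inch '[-0.29,0.49,1,0, 0,0,2,0, 0,0,2.5,0, 0,0,2.5,0, 0,0,1,0]' | sed -n '2p;4p'
python3 -m inch '[0,0,0,0, 0,0,0,0, 0,0,0,0, 0,0,0,0, 0,0,0,0]' | sed -n '2p;4p'
```

```text
[ 0.58499939 -0.12425072  0.30227084] [ 0.5843681  -0.1253368   0.19027084] [ 0.58631435 -0.12731253  0.095     ]
tcp_pos: [0.5879, -0.1263, 0.209]
wrist_force: [-0.4, 0.9, -7.1]
tcp_pos: [0.5907, -0.1286, 0.215]
wrist_force: [-0.5, 1.5, -6.7]
```

```bash

python3 -m inch '[0,-0.25,0.2,0, 0,0,0.5,0, 0,0,0.7,0, 0,0,0.7,0, 0,0,0.7,0]' | sed -n '2p;4p'
python3 -m inch '[0,0,1,0, 0,0,1,0, 0,0,1,0, 0,0,1,0, 0,0,0.7,0]' | sed -n '2p;4p'
```

```text
tcp_pos: [0.587, -0.1278, 0.1842]
wrist_force: [0.3, 0.1, -6.7]
tcp_pos: [0.5867, -0.1276, 0.1364]
wrist_force: [-0.3, -0.3, -6.4]
```

```bash

python3 -m inch '[0,0,0.3,0, 0,0,0.2,0, 0,0,0.1,0, 0,0,0,0, 0,0,0,0]' | sed -n '2p;4p'
python3 -m inch '[0,0,0.1,0, 0,0,0.1,0, 0,0,0,0, 0,0,0,0, 0,0,0,0]' | sed -n '2p;4p'
```

```text
tcp_pos: [0.5878, -0.128, 0.1328]
wrist_force: [-0.2, 1.2, -6.5]
tcp_pos: [0.5874, -0.1278, 0.1304]
wrist_force: [1.2, -0.2, -6.5]
```

```bash

python3 -m inch '[0,0,0.1,0, 0,0,0.1,0, 0,0,0.1,0, 0,0,0,0, 0,0,0,0]' | sed -n '2p;4p'
python3 -m inch '[0,0,0.1,0, 0,0,0.05,0, 0,0,0,0, 0,0,0,0, 0,0,0,0]' | sed -n '2p;4p'
```

```text
tcp_pos: [0.5874, -0.1279, 0.1275]
wrist_force: [-0.8, -0.8, -4.3]
tcp_pos: [0.5874, -0.1279, 0.1273]
wrist_force: [-4.6, 1.6, 5.4]
```

Seated at the expected height. I'll release, rise clear, and move aside to look.

```bash

python3 -m inch '[0,0,0,0, 0,0,0,0, 0,0,0,0, 0,0,0,0, 0,0,0,0]' 1 | sed -n '2p;4,6p'
python3 -m inch '[0,0,-0.5,0, 0,0,-2.5,0, 0,0,-3,0, 0,0,-3.5,0, 0,0,-3,0]' | sed -n '2p;4p'
python3 -m inch '[0,-1,-1,0, 0,-3,0,0, 0,-3,0,0, 0,-3,0,0, 0,-2,0,0]' | sed -n '2p;4p'
python3 -m inch '[0,0,0,0, 0,0,0,0, 0,0,0,0, 0,0,0,0, 0,0,0,0]' | sed -n '1,4p'
python3 - <<'E'
from h import *
import cv2
a=eyes.read_camera("side")[:,:,::-1]
cv2.imwrite("pics/s6.png",cv2.resize(a[110:350,150:420],None,fx=2.4,fy=2.4,interpolation=2))
E
```

```text
tcp_pos: [0.5877, -0.1279, 0.1258]
wrist_force: [0.5, -0.4, -0.1]
finger_gap: 0.0853
grip_force: 0.0
tcp_pos: [0.5873, -0.1278, 0.253]
wrist_force: [1.6, -0.5, 0.4]
tcp_pos: [0.4672, -0.1015, 0.2606]
wrist_force: [-0.7, -0.3, -0.6]
clock: 23.37
tcp_pos: [0.4709, -0.1027, 0.2605]
orientation: [0.0, 0.778, 0.628, -0.0]
wrist_force: [-0.8, 0.1, 0.2]
```

View pics/s6.png

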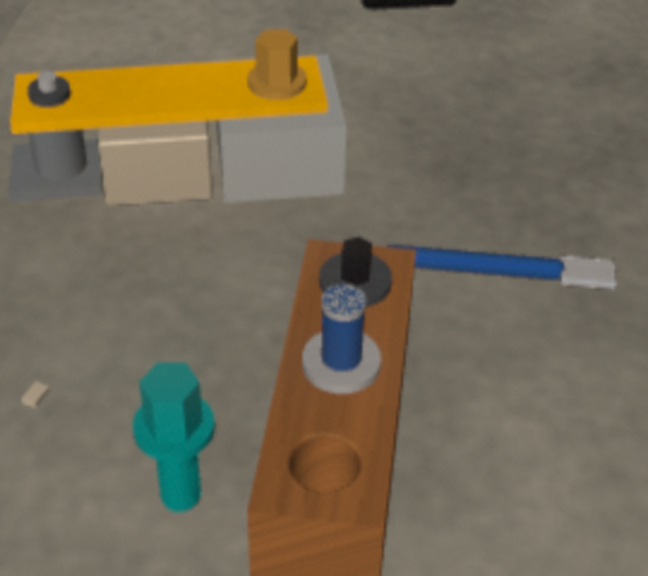

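The bolt's flange is on the strap at crop (277,80), the drift is in the middle hole at (342,345), and the spare is untouched at (356,265).

```bash
python3 -c "
from workcell import env
print(env.hand_in())"
```

```text
the job is handed in; nothing more can be done
None
```

The job is handed in at about 23 s: the drift levered the strap into line and is back in the stand's middle hole, the brass bolt is seated with its flange on the strap, and the spare was not touched.

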